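# Empty the desktop mill's spring-out catch tray into the wooden box

## Robot

A 6-joint arm with a two-finger parallel gripper is mounted at the origin on the work surface. World frame = base frame: x ahead of the robot, y to its left, z up, the work surface at z = 0. Lengths are in m, angles in rad, forces in N, time in s.
With the tool pointing down it reaches from about 0.35 to 0.975 m from the base axis. Payload 17.4 kg.
Tool frame: the origin (TCP) lies at the very end of the fingers, on their centre line; the grasp point (between the pads) lies 19 mm behind it; z points along the fingers, y is the direction in which the jaws open and shut (so a half turn about z gives the same grasp; the last joint's range is limited). The gripper opens to 85 mm and grips with 20 to 120 N. Pads are 22 mm wide; open, the fingers measure 114 mm over their backs; the gripper's body (76 mm by 85 mm) begins 54 mm behind the grasp point. The pads swing forward as they close: fully open they stand 13 mm farther back than shut.
Start: joints at [-0.038, 0.116, 1.442, -0, 1.584, -0.038], TCP at [0.675, -0, 0.231] pointing down, gripper open.
Joint ranges: [-2.83, 2.83], [-0.83, 2.19], [0.07, 2.5], [-1.14, 4.28], [0.01, 3], [-2.97, 2.97]. Speed limits (rad/s): [1.89, 1.89, 2.22, 3.14, 3.14, 3.14].

## Interface

Orientations are given as a rotation vector (axis times angle).
In Python, from plant import * gives the robot as it stands. The module is installed in compiled form; this text tells all that it offers.
- The arm moves only by the tool step_arm, never from a script. Its argument "moves" is a list of rows, each a list of 7 numbers: the finger opening in m, from 0 to 0.0854, then the shift along the tool's x, y, z in m, then the turn, a rotation vector about the tool's x, y, z in degrees. In form: [[fingers, x, y, z, rx, ry, rz], ...]. A call has 1 to 20 rows; each row shifts and turns the pose as measured when the row begins, along the tool's axes as they then stand; what a row does not reach is not made up. A row lasts 1/12 s, in which the tool goes at most 41.7 mm and 7.16 degrees, less where a joint would pass 70% of its speed; a pose out of reach is approached as far as the arm can. A call is refused whole if a number of a shift passes 0.0417 or a number of a turn 7.16, either way. A call with a gripper value outside its range is refused whole. The fingers move at their own pace and stop on an object; the grip force is fixed at half the most. Time passes only in rows, so rows that do not move let the fingers close. It gives the time, the measured TCP pose, the force and the opening at its end, in the units of the state.
- read_state(): the state, without advancing time (a new reading comes with each control period).
- snapshot(name): name is "scene" or "side" or "wrist"; returns a dict with "color" (400x640x3 uint8, red, green, blue), "camera_matrix" (3x3 intrinsics, pixels), "k1" (the pictures are not rectified: a ray, as slopes to the right and down, at radius r is drawn at 1 + k1 r^2 times it, then the intrinsics apply), "R" (3x3) and "t" (3): a world point X has camera coordinates R X + t. Camera axes: x right, y down, z forward; pixel columns grow to the right and rows downward; lengths in m; the calibration is good to about 2 mm. A picture is of the moment at which its call begins. There is no depth.
- sign_off(): hands the job in, once; it reports no verdict.
The state is a dict: "time_s": time; "joints": joint angles; "qvel": joint speeds; "effort": joint torques, N m; "ee_pos": TCP position; "tool_rot": TCP orientation; "force": force on the tool from outside, world axes, zero at the start; "ft_torque": the same for the moment, N m; "finger_gap": finger opening in m.
Only numpy, scipy, OpenCV 4.12 (cv2) and the standard library are available. Lean on these libraries where they do the work, as an engineer would, in place of code of your own. Each camera call takes 0.05 s, during which the arm holds its last target. There are 200 camera calls.

## Task

Press the green release on top of the mill so that its orange catch tray springs out, then take the two finished black bridges out of the tray and lower them into the open wooden box; do not drop them in from above its rim. When the tray is empty, push it gently home, without ramming it, until it clicks and stays shut. Leave everything else on the table where it is, the old spare bridge too.

Things in the scene. Friction and masses are not known exactly. Their poses are not given: they have to be found in the camera images.
- mill: Desktop mill, fixed: white, 300 wide (its y), 270 deep (its x), 190 mm high. Origin: middle of the front face's foot, at table height. Its +x points level into the machine; the upright front face is x = 0. Low in it is an opening 182 mm wide and 66 mm high; the face overhangs the tray even when that is out, so a gripper must lean away from the face to reach in or push home.
- tray (a joint): How far the orange catch tray is out, m: 0 latched, 0.054 out at its stop, -0.0035 hard stop pushed right in. A damped spring (6 N shut, 4 N out) drives it out in about 0.4 s. Pushing home takes 8 N slowly, some N more when faster, as the last 20 mm cam the latch aside; it clicks in between 0 and the hard stop, where force rises steeply. Pushed less, it springs out again.
- tray_front (a point): Middle of the outer face of the tray's front panel, 20 mm above the table; moves with the tray along the mill's x. The panel is 200 mm wide, 5 mm thick, from 10 to 31 mm above the table; shut, its face stands 10 mm in front of the mill's face.
- tray_in (a point): Middle of the tray's inner floor, 14 mm above the table. The inside is 95 mm long (mill's x) and 170 mm wide; side and rear walls reach 38 mm above the table, the front panel only 31. Sprung out, its front 59 mm lie open to above, the rest is under the mill's front (underside 66 mm above the table).
- release (a joint): Travel of the release cap, m: 0 up, 0.0075 fully down; 2 N to start it, 5.5 N fully down, the latch lets go at about 5 mm. It dips by itself and springs up again when the tray clicks home.
- release_top (a point): Centre of the top of the round green release cap (30 mm across, stands 12 mm proud) on the mill's top, 202 mm above the table, 32 mm behind the front face. It is pressed straight down.
- bridge0_mid (a point): Finished black nylon bridge, 76 long (its x), 18 wide (y), 15 mm high (z), 20 g: a foot at each end, 5 mm arch between, pale strip and brass dots on top. Point: its centre, 7.5 mm up. At the start it lies in the shut tray, its x along the mill's x within 10 degrees, 3 to 15 mm behind the front panel and 25 mm clear of walls and the other. It slides some mm as the tray springs out.
- bridge1_mid (a point): The second finished bridge, alike.
- box: Larger wooden nesting box, its lid off, fixed: outside 200 (its x) by 130 (its y) by 58 mm high, walls 7 mm, floor 6 mm thick; the +x end wall is 10 mm lower, where the lid slides in. Origin: middle of its underside, on the table. The bridges go inside, lying on its floor.
- spare_mid (a point): Old spare bridge, like the others, lying on the open table: stays there. Point at its centre.
- harmonica: Chrome harmonica, 102 x 26 x 20 mm; stays where it is. Origin: middle of its underside.
- frog: Green ceramic frog figurine, 57 across, 59 mm high; stays. Origin: middle of its underside.
- clamp: Grey plastic spring-clip music stand clamp, 95 x 22 x 42 mm; stays. Origin: middle of its underside.
- boxlid: Sliding lid of the larger box, 190 x 118 x 5 mm, lying flat; stays. Origin: middle of its underside.
- smallbox: Smaller closed nesting box, 150 x 95 x 48 mm, standing on that lid; stays. Origin: middle of its underside.
Not all that is in view belongs to the job. What is shaped like the box but blue or pink is not meant.

How it is judged:
By the outcome, as a careful person would: the job done as asked, in the order asked, and still so for the second after the job is handed in, with the robot touching nothing.
It also fails if it takes over 70 s, if anything falls off the work surface, if the arm or the gripper's body presses on something with over 40 N, if the wrist force passes 120 N, or if a joint passes its speed limit or range.

## Working session

There is one attempt and no reset: what is moved stays moved. The work goes in short steps, Python scripts to look and compute and a tool call to move; the robot and the scene stay as the last step left them, time stands still between calls to the robot, and variables do not carry over. Pictures are saved under pics/ and viewed, about 8 in all and at most 12, crops included, and the job is handed in when it is done.

Besides the shell and the picture viewer there is one more tool, called after ">>>" by a JSON object that holds its "api" and its "payload". step_arm: Moves the arm, as the interface text tells. Its arguments: {"type":"object","properties":{"moves":{"type":"array"}},"required":["moves"]}

```bash
mkdir -p pics; cat > h.py <<'E'
from plant import *
import numpy as np, cv2
from scipy.spatial.transform import Rotation as Ro
def save(s,name,crop=None,k=1):
    im=s["color"][:,:,::-1]
    if crop: x0,y0,x1,y1=crop; im=im[y0:y1,x0:x1]
    cv2.imwrite("pics/"+name,cv2.resize(np.ascontiguousarray(im),None,fx=k,fy=k,interpolation=cv2.INTER_CUBIC))
def ray(s,u,v):
    K=s["camera_matrix"]; k=float(s["k1"])
    d=np.array([(u-K[0,2])/K[0,0],(v-K[1,2])/K[1,1]]); m=d.copy()
    for _ in range(30): m=d/(1+k*(m@m))
    R=np.array(s["R"]); return -R.T@np.array(s["t"]), R.T@np.array([m[0],m[1],1])
def onz(s,u,v,z):
    c,d=ray(s,u,v); return c+d*(z-c[2])/d[2]
def proj(s,X):
    K=s["camera_matrix"]; p=np.array(s["R"])@np.array(X)+np.array(s["t"]); m=p[:2]/p[2]; m=m*(1+float(s["k1"])*(m@m))
    return K[0,0]*m[0]+K[0,2],K[1,1]*m[1]+K[1,2]
def two(s1,p1,s2,p2):
    c1,d1=ray(s1,*p1);c2,d2=ray(s2,*p2)
    a=np.linalg.lstsq(np.c_[d1,-d2],c2-c1,rcond=None)[0]
    A=c1+a[0]*d1;B=c2+a[1]*d2; return (A+B)/2,np.linalg.norm(A-B)
E
python3 - <<'E'
from h import *
import pickle
S={n:snapshot(n) for n in("scene","side","wrist")}
pickle.dump(S,open("s0.pkl","wb"))
for n in S: print(n,-np.array(S[n]["R"]).T@S[n]["t"], np.array(S[n]["R"])[2])
im=np.vstack([S["scene"]["color"],S["side"]["color"]])[:,:,::-1]
save(S["scene"],"a.png",k=1.25);save(S["side"],"b.png",k=1.25)
E
```

```text
scene [ 0.21223666 -0.4098115   1.48523705] [ 0.21368735  0.2037677  -0.95541428]
side [-0.23581145 -0.93340199  1.01953661] [ 0.51543856  0.58903905 -0.62237938]
wrist [0.67428012 0.07393975 0.37414185] [-0.00177185 -0.29013921 -0.95698281]
```

View pics/a.png

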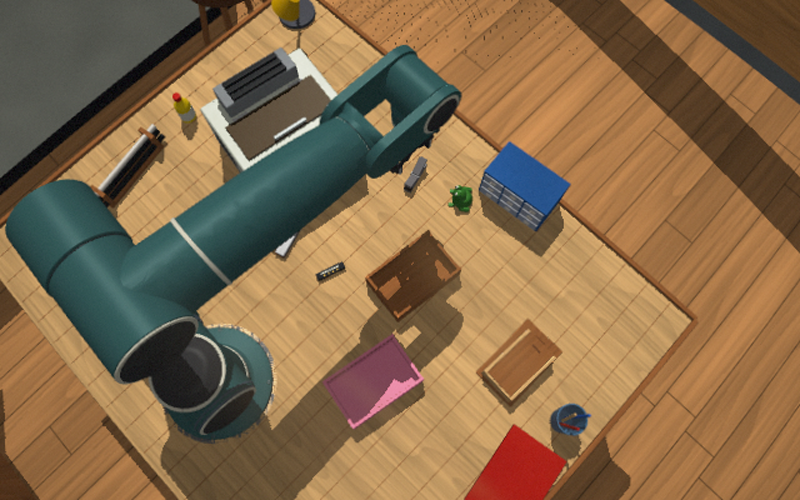

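View pics/b.png

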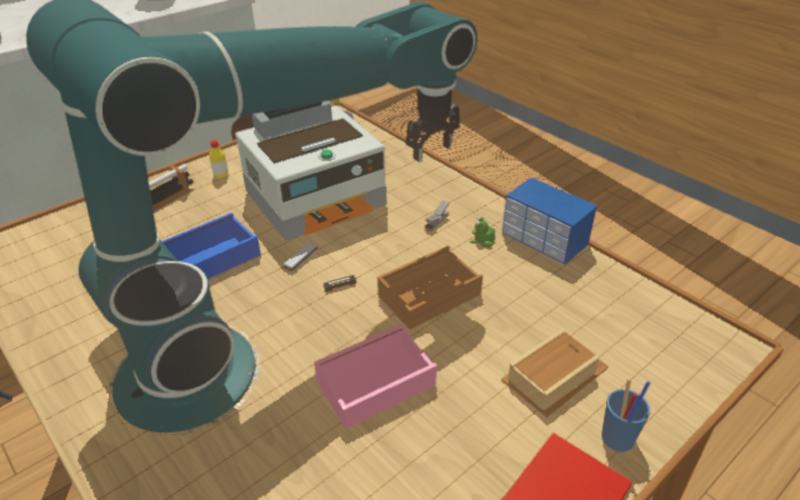

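The scene view is blocked over the mill by the arm. The side view shows the mill, with the green cap at about (261,123) and the tray at about (272,171) in raw pixels. The brown open wooden box is at about (343,229) in side and (331,220) in scene. Other candidates are the blue tray at side (168,200), the pink one at (300,300), and the smaller closed box at (445,298). Only the brown box is wooden and open. I'll confirm it in a crop.

```bash
python3 - <<'E'
from h import *
import pickle
S=pickle.load(open("s0.pkl","rb"))
a=S["side"]["color"][75:195,180:320]; b=S["side"]["color"][190:270,290:400]; c=S["scene"]["color"][170:270,280:380]
r=lambda i,w,h:cv2.resize(i,(w,h),interpolation=cv2.INTER_CUBIC)
top=r(a,700,600)
cv2.imwrite("pics/c.png",top[:,:,::-1])
bot=np.hstack([r(b,440,320),r(c,320,320)])
cv2.imwrite("pics/d.png",bot[:,:,::-1])
hsv=cv2.cvtColor(S["side"]["color"],cv2.COLOR_RGB2HSV)
m=cv2.inRange(hsv,(45,100,60),(85,255,255)); n,l,st,ce=cv2.connectedComponentsWithStats(m)
for i in range(1,n):
  if st[i,4]>8: print(st[i],ce[i],onz(S["side"],*ce[i],0.2))
E
```

```text
[258 120   7   6  36] [260.91666667 122.36111111] [0.53268846 0.22811425 0.2       ]
[384 176   5   5  13] [386.         178.15384615] [ 0.60973266 -0.22486719  0.2       ]
[389 182   6   6  23] [391.39130435 184.7826087 ] [ 0.59908034 -0.25385776  0.2       ]
[388 193   6   3  15] [390.33333333 193.86666667] [ 0.56908183 -0.27778361  0.2       ]
```

View pics/c.png

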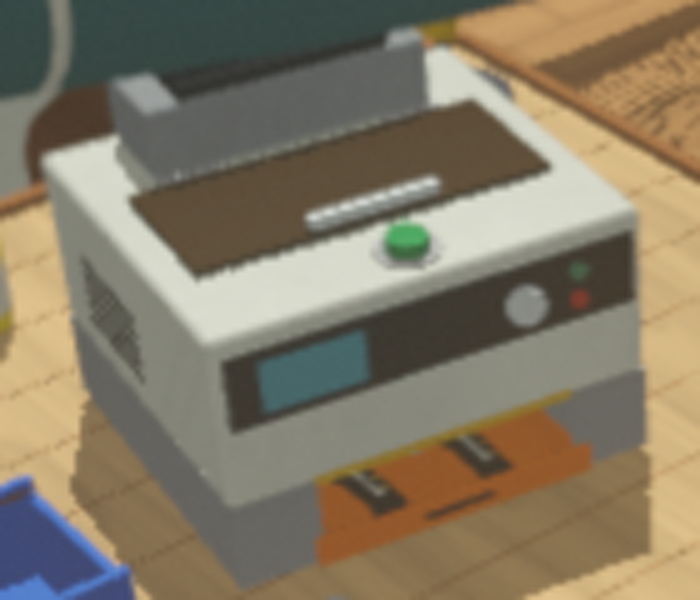

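View pics/d.png

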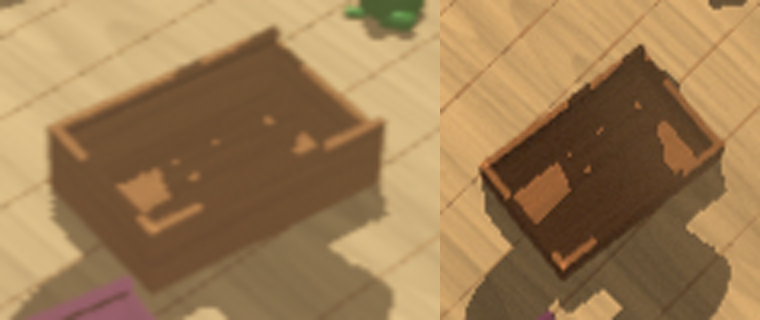

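Crop c shows the mill with its green cap at (408,240) and the shut orange tray holding two bridges. Crop d confirms the brown open wooden box, with its lower end wall on the right.

```bash
python3 - <<'E'
from h import *
import pickle
S=pickle.load(open("s0.pkl","rb")); s=S["side"]
c=lambda x,y:(180+x/5-.4,75+y/5-.4)
TL=onz(s,*c(205,345),.19);TR=onz(s,*c(637,212),.19);FL=onz(s,*c(245,587),0);FR=onz(s,*c(643,447),0)
print(TL,TR,np.linalg.norm(TL-TR));print(FL,FR,np.linalg.norm(FL-FR))
rel=onz(s,*c(408,235),.202);print("rel",rel)
for A,B in((TL,TR),(FL,FR)):
  d=(B-A)[:2];print(np.degrees(np.arctan2(d[1],d[0])))
for p in[(345,487),(395,505),(455,440),(500,470)]: print("br",onz(s,*c(*p),.029))
w=S["scene"]
g=lambda x,y:(280+(x-440)/3.2-.3,170+y/3.2-.3)
P=[onz(w,*g(x,y),z) for x,y,z in((485,170,.058),(640,48,.058),(722,147,.048),(562,272,.058))]
for p in P:print("box",p)
for i in range(4):
  d=P[(i+1)%4]-P[i];print(np.linalg.norm(d[:2]),np.degrees(np.arctan2(d[1],d[0])))
print(np.mean(P,0)); print(read_state())
E
```

```text
[0.38219405 0.22296094 0.19      ] [0.67045623 0.1716256  0.19      ] 0.29279754281011083
[0.38891434 0.23157234 0.        ] [0.67734516 0.18033651 0.        ] 0.2929461490217278
rel [0.5341557  0.22837806 0.202     ]
-10.097694025020813
-10.072749683381632
br [0.47776866 0.24352093 0.029     ]
br [0.49042824 0.20590151 0.029     ]
br [0.56311196 0.23836618 0.029     ]
br [0.56453406 0.19132996 0.029     ]
box [ 0.43407935 -0.09083206  0.058     ]
box [ 0.62712101 -0.1110447   0.058     ]
box [ 0.61233224 -0.23548152  0.048     ]
box [ 0.415151  -0.2124873  0.058    ]
0.19409696873322893 -5.977437972722835
0.12531253157796843 -96.77756487995805
0.1985174368929766 173.34851548992683
0.12311897156629013 81.15625370380528
[ 0.5221709 -0.1624614  0.0555   ]
{'time_s': 0.15, 'joints': array([-3.78013303e-02,  1.16388882e-01,  1.44209946e+00, -4.18891131e-06,
        1.58401888e+00, -3.77622951e-02]), 'qvel': array([-5.15031651e-05, -3.98615029e-03, -3.71714089e-03,  6.39596671e-04,
       -6.48954817e-04,  1.02244246e-03]), 'effort': array([ 7.81324125e-04, -7.32512355e+01, -6.32847619e+01, -3.31336332e-05,
        5.00968890e-03,  2.64853352e-04]), 'ee_pos': array([ 6.74855061e-01, -5.56141651e-06,  2.30730618e-01]), 'tool_rot': array([-2.22101255e+00, -2.22092573e+00,  9.81352619e-04]), 'force': array([0.88937146, 0.26449167, 1.5635452 ]), 'ft_torque': array([-0.01330546, -0.04107435,  0.01688098]), 'finger_gap': 0.08550015543667314}
```

>>> {"api": "step_arm", "payload": {"moves": [[0,0.0325,-0.02,-0.004,0,0,0],[0,0.0325,-0.02,-0.004,0,0,0],[0,0.0325,-0.02,-0.002,0,0,0],[0,0.0325,-0.02,0,0,0,0],[0,0.0325,-0.02,0,0,0,0],[0,0.0325,-0.02,0,0,0,0],[0,0.02,-0.015,0,0,0,5],[0,0,0,0,0,0,5]]}}

```text
time_s: 0.82
ee_pos: [0.5335, 0.2216, 0.2377]
tool_rot: [-2.411, -2.008, 0.007]
force: [0.5, -1.0, -0.0]
finger_gap: 0.0003
```

```bash
python3 - <<'E'
from h import *
import pickle
S={n:snapshot(n) for n in("scene","wrist")};pickle.dump(S,open("s1.pkl","wb"))
s=S["wrist"];save(s,"e.png",k=1)
hsv=cv2.cvtColor(s["color"],cv2.COLOR_RGB2HSV)
m=cv2.inRange(hsv,(45,100,60),(85,255,255)); n,l,st,ce=cv2.connectedComponentsWithStats(m)
for i in range(1,n):
  if st[i,4]>100: print(st[i],ce[i],onz(s,*ce[i],0.202))
r=read_state();print(r["time_s"],r["ee_pos"],Ro.from_rotvec(r["tool_rot"]).as_matrix(),r["force"],r["joints"],r["finger_gap"])
print(proj(s,r["ee_pos"]))
E
```

```text
[ 296  194   41   45 1243] [318.06436042 217.54304103] [0.53740498 0.23033984 0.202     ]
[504 331  38  36 631] [523.91125198 347.60697306] [0.66001491 0.10936251 0.202     ]
0.9167 [0.5351728  0.21937389 0.23763303] [[ 1.80004964e-01  9.83650773e-01 -5.41935365e-03]
 [ 9.83663858e-01 -1.80012561e-01 -9.44173588e-04]
 [-1.90428881e-03 -5.16086639e-03 -9.99984869e-01]] [-0.57534113 -0.24223638  0.65596254] [ 3.44447985e-01 -9.26408302e-02  1.64186376e+00  9.41620280e-04
  1.59778960e+00  5.25467592e-01] 0.00013254896753841694
(np.float64(318.0775384213652), np.float64(263.3189807766724))
```

View pics/e.png

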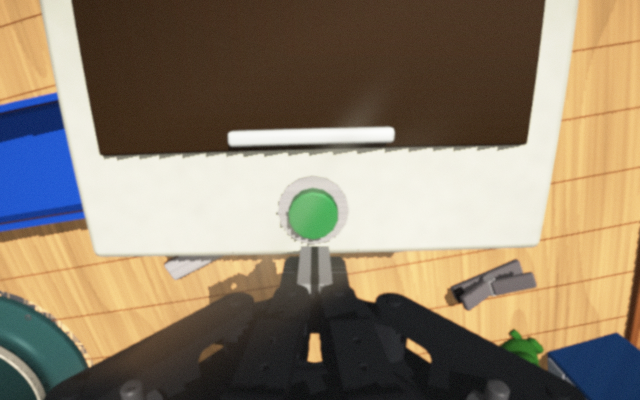

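The wrist view shows the cap at (313,214), just ahead of the closed fingertips at (315,250). It agrees with the side-view estimate within about 2 mm, so I'll press.

>>> {"api": "step_arm", "payload": {"moves": [[0,0.012,-0.001,0.01,0,0,0],[0,0,0,0.02,0,0,0],[0,0,0,0.004,0,0,0],[0,0,0,0.003,0,0,0],[0,0,0,0.003,0,0,0]]}}

```text
time_s: 1.33
ee_pos: [0.5382, 0.231, 0.1957]
tool_rot: [-2.402, -2.021, 0.006]
force: [-2.2, -0.2, 4.4]
finger_gap: -0.0002
```

>>> {"api": "step_arm", "payload": {"moves": [[0,0,0,-0.02,0,0,0],[0,0,0,-0.02,0,0,0],[0.03,-0.04,0,0,0,0,0],[0.03,-0.04,0,0,0,0,0],[0.03,-0.04,0,0,0,0,0],[0.03,-0.04,0,0.0,0,6.25,0],[0.03,0,0,0.025,0,6.25,0],[0.03,0,0,0.025,0,6.25,0],[0.03,0,0,0.025,0,6.25,0],[0.03,0,0,0.01,0,0,0]]}}

```text
time_s: 2.17
ee_pos: [0.5188, 0.0908, 0.159]
tool_rot: [-2.161, -1.827, -0.481]
force: [-0.5, -0.0, -1.3]
finger_gap: 0.0299
```

```bash
python3 - <<'E'
from h import *
import pickle
S={n:snapshot(n) for n in("scene","side","wrist")};pickle.dump(S,open("s2.pkl","wb"))
s=S["wrist"];save(s,"f.png",k=1)
r=read_state();print(r["time_s"],r["ee_pos"],Ro.from_rotvec(r["tool_rot"]).as_matrix(),r["force"],r["finger_gap"])
E
```

```text
2.3167 [0.51989676 0.09210965 0.16297803] [[ 0.14523224  0.9863744   0.07728615]
 [ 0.90012857 -0.16415035  0.40351359]
 [ 0.41070202  0.01096429 -0.9117037 ]] [ 0.07665009 -0.31762576  0.9621885 ] 0.03004260403646448
```

View pics/f.png

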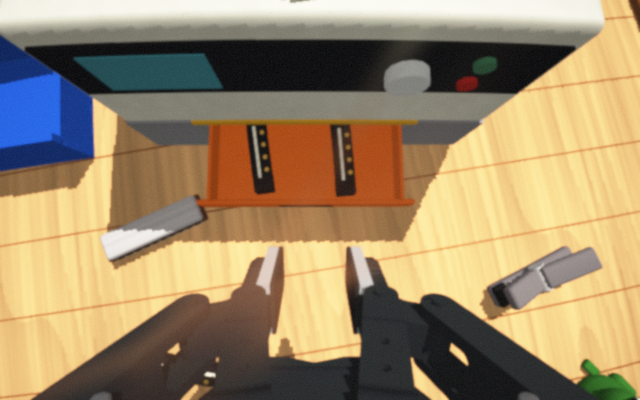

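The tray is out with both bridges in it. The left one's front end is at about (264,190), the right one's at about (345,193), and the panel's rim lies along row 203 from column 196 to 414.

```bash
cat >> h.py <<'E'
O=np.array([.5294,.1985]); 
def mill(p,yaw): 
    n=np.array([np.sin(yaw),np.cos(yaw)]); m=np.array([-n[1],n[0]]); d=np.array(p)[:2]-O; return d@n,d@m
E
python3 - <<'E'
from h import *
import pickle
s=pickle.load(open("s2.pkl","rb"))["wrist"]
A=onz(s,196,203,.031);B=onz(s,414,203,.031);print(A,B,np.linalg.norm(A-B));d=B-A;yaw=-np.arctan2(d[1],d[0]);print("yaw",np.degrees(yaw))
print("panel",mill(A,yaw),mill(B,yaw))
hsv=cv2.cvtColor(s["color"],cv2.COLOR_RGB2HSV)
m=cv2.inRange(hsv,(0,0,0),(179,255,60)); 
for x0 in(235,322):
  q=np.zeros_like(m);q[127:200,x0:x0+45]=m[127:200,x0:x0+45]
  n,l,st,ce=cv2.connectedComponentsWithStats(q);i=1+np.argmax(st[1:,4]);print(st[i])
  for v in range(st[i,1],st[i,1]+st[i,3],8):
    u=np.where(l[v]==i)[0];  a=onz(s,u.min(),v,.029);b=onz(s,u.max()+1,v,.029);print(v,u.min(),u.max(),(a+b)[:2]/2,mill((a+b)/2,yaw),np.linalg.norm(a-b))
r=read_state();print("tcp",mill(r["ee_pos"],yaw))
E
```

```text
[0.42096608 0.15474554 0.031     ] [0.61715863 0.12187563 0.031     ] 0.19892699377413733
yaw 9.510947102322584
panel (np.float64(-0.061070210959552895), np.float64(0.09971358229508037)) (np.float64(-0.061070210959552895), np.float64(-0.09921341147905696))
[247 127  27  67 814]
127 247 265 [0.48547576 0.21763573] (np.float64(0.011614825699570059), np.float64(0.04648237641990169)) 0.01799616320223672
135 248 266 [0.48530628 0.20967609] (np.float64(0.0037365942847061096), np.float64(0.045334301699041166)) 0.017923507949113987
143 249 267 [0.48513523 0.20178314] (np.float64(-0.0040761227725575845), np.float64(0.04419880600833031)) 0.01785273214525284
151 250 268 [0.48496259 0.19395447] (np.float64(-0.011825705836330727), np.float64(0.04307548744412251)) 0.017783787308124663
159 251 269 [0.48478838 0.18618775] (np.float64(-0.01951445670558255), np.float64(0.041963960135204155)) 0.017716627856330287
167 252 270 [0.48461259 0.17848071] (np.float64(-0.0271446041576672), np.float64(0.04086385324024989)) 0.017651210950468774
175 253 271 [0.48443522 0.17083116] (np.float64(-0.03471830915520446), np.float64(0.03977481001521176)) 0.017587496348494353
183 255 272 [0.48471151 0.16316039] (np.float64(-0.04223798344002166), np.float64(0.03823482708961619)) 0.01660212636772869
191 256 271 [0.48362353 0.15577184] (np.float64(-0.049704738159070984), np.float64(0.03808699329709711)) 0.014707929664760425
[336 172  19  23 314]
172 338 338 [0.55424624 0.16203253] (np.float64(-0.03186069766636117), np.float64(-0.030530445320167677)) 0.0009274688201005221
180 336 353 [0.5588498  0.15361916] (np.float64(-0.03939774581421081), np.float64(-0.036460917979549735)) 0.016651936185650484
188 337 354 [0.5584188 0.1460923] (np.float64(-0.0468923529234174), np.float64(-0.03727955104665393)) 0.016598040816439626
tcp (np.float64(-0.10649818590727524), np.float64(-0.008206914273021178))
```

>>> {"api": "step_arm", "payload": {"moves": [[0.032,0.014,0.027,0,0,0,0],[0.032,0,0,0.037,0,0,0],[0.032,0,0,0.037,0,0,0],[0.032,0,0,0.036,0,0,0],[0.032,0,0,0,0,0,0]]}}

```text
time_s: 2.73
ee_pos: [0.5651, 0.149, 0.079]
tool_rot: [-2.166, -1.865, -0.48]
force: [-0.5, -0.6, -1.9]
finger_gap: 0.0322
```

```bash
python3 - <<'E'
from h import *
import pickle
s=snapshot("wrist");pickle.dump(s,open("s3.pkl","wb"))
save(s,"g.png",k=1)
r=read_state();print(r["time_s"],r["ee_pos"],Ro.from_rotvec(r["tool_rot"]).as_matrix(),r["force"],r["finger_gap"])
p=r["ee_pos"];R=Ro.from_rotvec(r["tool_rot"]).as_matrix()
print([proj(s,p+R@np.array(q)) for q in((0,.016,0),(0,-.016,0),(0,0,0.052))])
E
```

```text
2.7833 [0.56628763 0.14841428 0.08268984] [[ 0.1285804   0.98745032  0.09170026]
 [ 0.9075151  -0.1544444   0.39059348]
 [ 0.39985425  0.0329967  -0.91598461]] [0.9545195  0.97378665 1.5675896 ] 0.031742807052027075
[(np.float64(351.9452170469282), np.float64(263.4845963108764)), (np.float64(285.34492084664333), np.float64(263.5348802193712)), (np.float64(317.8647623122531), np.float64(224.89803768837714))]
```

View pics/g.png

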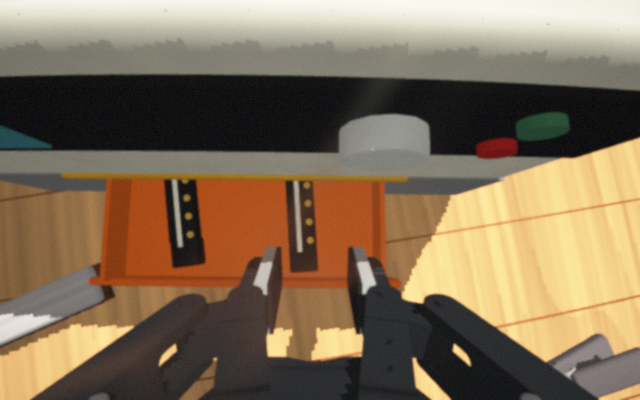

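Close view: the right bridge's front end is at (304,270) and its axis runs from (300,182) to (304,270). The jaw centre aims at (318,225), so it needs a shift to the left.

```bash
cat >> h.py <<'E'
def goto(T):
    r=read_state();R=Ro.from_rotvec(r["tool_rot"]).as_matrix();print("tcp",r["ee_pos"],"tool delta",R.T@(np.array(T)-r["ee_pos"]), "t",r["time_s"])
E
python3 - <<'E'
from h import *
import pickle
s=pickle.load(open("s3.pkl","rb"))
for u,v in((300,185),(302,225),(304,264),(181.5,185),(188,260)): print(onz(s,u,v,.029))
A=onz(s,92,281,.031);B=onz(s,400,284,.031);print(A,B,np.linalg.norm(A-B))
f=onz(s,304,264,.029);b=onz(s,300,185,.029);d=(b-f)/np.linalg.norm(b-f);T=f+.019*d;T[2]=.021
print(T,np.degrees(np.arctan2(d[0],d[1])));goto(T)
E
```

```text
[0.56379779 0.19676492 0.029     ]
[0.56112047 0.17049455 0.029     ]
[0.55859395 0.1455181  0.029     ]
[0.48661572 0.20860739 0.029     ]
[0.48534551 0.15944298 0.029     ]
[0.42311409 0.15535781 0.031     ] [0.61738524 0.12330889 0.031     ] 0.19689696113219662
[0.56051343 0.1644209  0.021     ] 5.798203498813557
tcp [0.56628763 0.14841428 0.08268984] tool delta [-0.01088315 -0.01020943  0.06222953] t 2.7833
```

>>> {"api": "step_arm", "payload": {"moves": [[0.032,-0.011,-0.01,0.01,1.9,0,-2],[0.032,0,0,0,0,0,0]]}}

```text
time_s: 2.95
ee_pos: [0.5577, 0.1451, 0.074]
tool_rot: [-2.111, -1.912, -0.458]
force: [0.8, -0.0, -1.2]
finger_gap: 0.0319
```

```bash
python3 - <<'E'
from h import *
goto([.5605,.1645,.021]);r=read_state();print(Ro.from_rotvec(r["tool_rot"]).as_matrix())
E
```

```text
tcp [0.55770094 0.14513196 0.07403003] tool delta [-0.00308654 -0.00034362  0.05644019] t 2.95
[[ 0.08635019  0.99443407  0.06036991]
 [ 0.91393974 -0.10318916  0.39251261]
 [ 0.39655743  0.02128092 -0.91776322]]
```

>>> {"api": "step_arm", "payload": {"moves": [[0.032,-0.003,0,0.03,1,0,0],[0.032,0,0,0.02,0,0,0],[0.032,0,0,0.003,0,0,0]]}}

```text
time_s: 3.2
ee_pos: [0.5667, 0.1636, 0.0345]
tool_rot: [-2.106, -1.917, -0.454]
force: [0.1, -0.7, -0.9]
finger_gap: 0.032
```

```bash
python3 - <<'E'
from h import *
goto([.5605,.1645,.021]);r=read_state();print(Ro.from_rotvec(r["tool_rot"]).as_matrix()[2],r["force"])
E
```

```text
tcp [0.56669224 0.16360383 0.03452023] tool delta [-0.00503774 -0.00651229  0.01241591] t 3.2
[ 0.39557319  0.01947011 -0.91822806] [ 0.14870121 -0.66475121 -0.92180031]
```

>>> {"api": "step_arm", "payload": {"moves": [[0.032,-0.004,-0.006,0,0,0,0]]}}

```text
time_s: 3.28
ee_pos: [0.5619, 0.161, 0.0351]
tool_rot: [-2.107, -1.919, -0.456]
force: [0.0, 0.3, 0.8]
finger_gap: 0.0318
```

```bash
python3 - <<'E'
from h import *
goto([.5605,.1645,.021])
s=snapshot("wrist");goto([.5605,.1645,.021]);save(s,"i.png")
r=read_state();print(r["joints"],r["qvel"])
snapshot("wrist");goto([.5605,.1645,.021])
p=r["ee_pos"];R=Ro.from_rotvec(r["tool_rot"]).as_matrix()
print([proj(s,p+R@np.array(q)) for q in((0,.016,0),(0,-.016,0),(0,0,0.0))])
print(proj(s,[.5605,.1645,.029]))
E
```

```text
tcp [0.56190132 0.16095436 0.03511195] tool delta [-0.00244939 -0.00205054  0.01426458] t 3.2833
tcp [0.56052434 0.16027373 0.03485567] tool delta [-0.00161037 -0.00073238  0.01437748] t 3.3333
[ 0.03923903 -0.01273524  1.94654514  0.437038    1.16503718 -0.03367049] [-0.00804233 -0.00671918  0.00738152  0.00137197  0.00630082 -0.00312054]
tcp [0.56067793 0.160216   0.03490176] tool delta [-0.00159278 -0.00089538  0.01443276] t 3.3833
[(np.float64(345.70024433550486), np.float64(263.93899150167294)), (np.float64(280.68803251508456), np.float64(263.9880295456719)), (np.float64(313.1921615473767), np.float64(263.99592448108024))]
(np.float64(312.1298505964641), np.float64(254.80071550293232))
```

View pics/i.png

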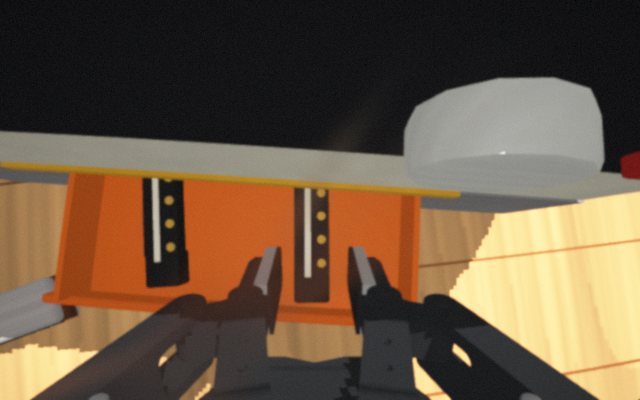

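The jaws' midpoint at (314,265) straddles the right bridge at (312,255). I'll go down and close.

>>> {"api": "step_arm", "payload": {"moves": [[0.032,-0.001,-0.001,0.008,0,0,0],[0.032,0,0,0.006,0,0,0],[0.032,0,0,0,0,0,0],[0.01,0,0,0,0,0,0],[0.01,0,0,0,0,0,0],[0.01,0,0,0,0,0,0],[0.01,0,0,0,0,0,0]]}}

```text
time_s: 3.97
ee_pos: [0.5624, 0.1641, 0.0258]
tool_rot: [-2.11, -1.92, -0.463]
force: [-0.3, 0.3, 0.3]
finger_gap: 0.0155
```

```bash
python3 - <<'E'
from h import *
goto([.5605,.1645,.021]);r=read_state();print(r["force"],r["finger_gap"],Ro.from_rotvec(r["tool_rot"]).as_matrix())
E
```

```text
tcp [0.56235971 0.16407809 0.02575988] tool delta [-0.00164792 -0.00202505  0.00441322] t 3.9667
[-0.30687028  0.30903469  0.3419959 ] 0.015546183816027874 [[ 0.08075599  0.99460276  0.06514466]
 [ 0.91480315 -0.09990931  0.39134808]
 [ 0.39574444  0.02799084 -0.91793401]]
```

>>> {"api": "step_arm", "payload": {"moves": [[0.034,0,0,0,0,0,0],[0.034,0,0,0,0,0,0],[0.034,-0.002,-0.001,0.005,0,0,0],[0.034,-0.001,0,0.003,0,0,0]]}}

```text
time_s: 4.3
ee_pos: [0.562, 0.1645, 0.0173]
tool_rot: [-2.11, -1.92, -0.465]
force: [0.7, -0.5, -0.5]
finger_gap: 0.0341
```

```bash
python3 - <<'E'
from h import *
s=snapshot("wrist");snapshot("wrist");goto([.5605,.1645,.021]);r=read_state();print(r["force"],r["finger_gap"])
save(s,"j.png",(220,150,420,310),3)
E
```

```text
tcp [0.56196461 0.16450857 0.01725427] tool delta [ 0.00135669 -0.00134915 -0.00353763] t 4.4
[-0.3565574   0.18530235 -0.05095743] 0.034069419969489104
```

View pics/j.png

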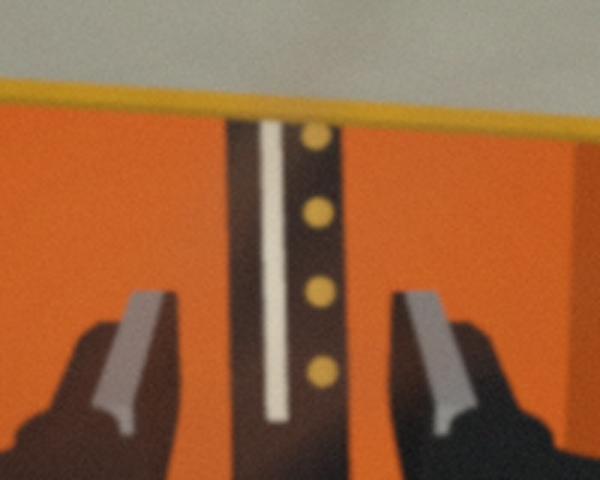

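The bridge sits between the fingers. I'll raise 2 mm for floor clearance and close.

>>> {"api": "step_arm", "payload": {"moves": [[0.034,0,-0.001,-0.002,0,0,0],[0.01,0,0,0,0,0,0],[0.01,0,0,0,0,0,0],[0.01,0,0,0,0,0,0],[0.01,0,0,0,0,0,0],[0.01,0,0,0,0,0,0]]}}

```text
time_s: 4.9
ee_pos: [0.5608, 0.1638, 0.0194]
tool_rot: [-2.11, -1.92, -0.464]
force: [1.1, 0.1, 0.2]
finger_gap: 0.0161
```

```bash
python3 - <<'E'
from h import *
r=read_state();print(r["force"],r["finger_gap"],r["ee_pos"],Ro.from_rotvec(r["tool_rot"]).as_matrix())
E
```

```text
[1.08265525 0.12901516 0.24410008] 0.016058262157848908 [0.56076631 0.16375925 0.01936336] [[ 0.08073897  0.99457069  0.06565337]
 [ 0.91474996 -0.10009775  0.39142425]
 [ 0.39587084  0.02845322 -0.91786529]]
```

>>> {"api": "step_arm", "payload": {"moves": [[0.01,0.0045,0,-0.01,0,0,0],[0.01,0.0045,0,-0.01,0,0,0],[0.01,0,0,0,0,0,0]]}}

```text
time_s: 5.15
ee_pos: [0.56, 0.1642, 0.0431]
tool_rot: [-2.11, -1.919, -0.463]
force: [0.3, 0.2, 0.5]
finger_gap: 0.0164
```

>>> {"api": "step_arm", "payload": {"moves": [[0.01,-0.023,-0.0015,-0.01,0,0,0],[0.01,-0.023,-0.0015,-0.01,0,0,0],[0.01,-0.01,0,-0.02,0,0,0],[0.01,0,0,-0.03,0,0,0],[0.01,0,0,-0.03,0,0,0],[0.01,0,0,-0.03,0,0,0]]}}

```text
time_s: 5.65
ee_pos: [0.5409, 0.0605, 0.1412]
tool_rot: [-2.105, -1.92, -0.457]
force: [0.5, 0.0, 0.3]
finger_gap: 0.0163
```

```bash
python3 - <<'E'
from h import *
S={n:snapshot(n) for n in ("side","wrist")}
im=np.vstack([S["wrist"]["color"][60:400],cv2.resize(S["side"]["color"][120:240,180:380],(640,384))[:250]])
cv2.imwrite("pics/k.png",im[:,:,::-1])
goto([.551,-.176,.16]);r=read_state();print(r["force"],r["finger_gap"])
E
```

```text
tcp [0.54310101 0.05969483 0.14536119] tool delta [-0.20930141  0.0313487  -0.10506628] t 5.75
[0.58957364 0.55931948 0.12992045] 0.016677253347633324
```

View pics/k.png

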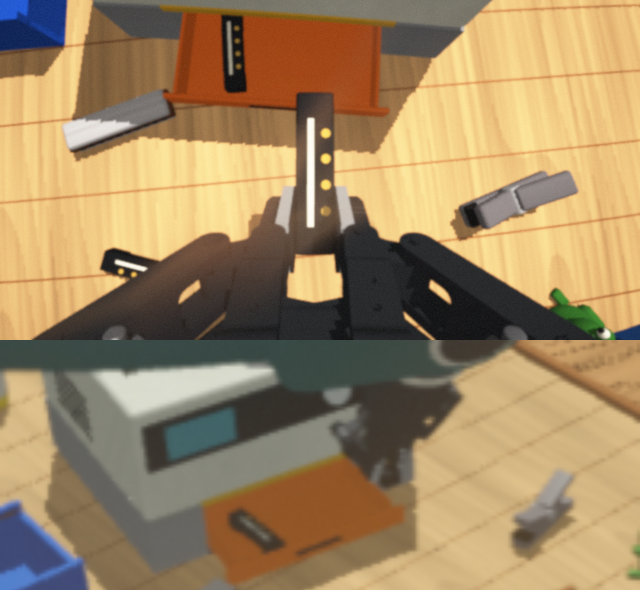

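The first bridge is held straight at (318,175), and the second is still in the tray. Now over to the box.

>>> {"api": "step_arm", "payload": {"moves": [[0.01,-0.03,0.0045,-0.015,0,0,0],[0.01,-0.03,0.0045,-0.015,0,0,0],[0.01,-0.03,0.0045,-0.015,0,0,0],[0.01,-0.03,0.0045,-0.015,0,0,0],[0.01,-0.03,0.0045,-0.015,0,-1.3,0],[0.01,-0.03,0.0045,-0.015,0,-1.3,0],[0.01,-0.02,0.003,-0.01,0,-1.3,0],[0.01,0,0,0,0,0,0]]}}

```text
time_s: 6.42
ee_pos: [0.5506, -0.1734, 0.1625]
tool_rot: [-2.151, -1.968, -0.399]
force: [-0.2, 0.6, -0.2]
finger_gap: 0.0163
```

```bash
python3 - <<'E'
from h import *
import pickle
S={n:snapshot(n) for n in ("side","wrist","scene")};pickle.dump(S,open("s5.pkl","wb"))
w=S["wrist"]
r=read_state();print(Ro.from_rotvec(r["tool_rot"]).as_matrix(),r["finger_gap"],proj(w,r["ee_pos"]))
goto([.551,-.176,.09]);goto([.551,-.176,.0155])
save(w,"l.png")
E
```

```text
[[ 0.07611523  0.99514419  0.0624061 ]
 [ 0.94031733 -0.09245928  0.32749749]
 [ 0.33167725  0.03375399 -0.94278888]] 0.01590045407625311 (np.float64(315.08717481864306), np.float64(257.8210849144779))
tcp [ 0.55033113 -0.16977718  0.16189351] tool delta [-0.02964596 -0.00118571  0.06578419] t 6.5667
tcp [ 0.55033113 -0.16977718  0.16189351] tool delta [-0.05435591 -0.00370038  0.13602196] t 6.5667
```

View pics/l.png

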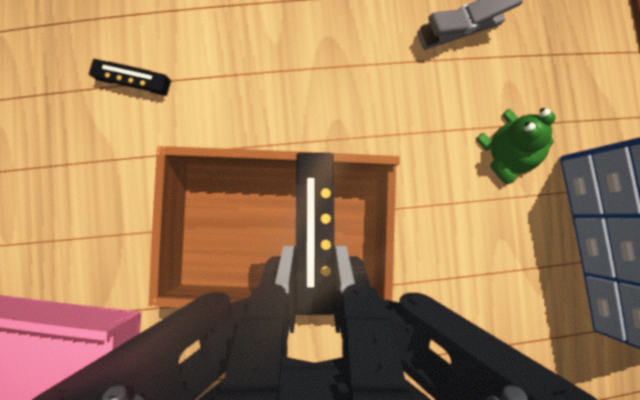

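The wrist view shows the brown box with its back rim from (162,148) to (398,158) and its left front corner at (152,305). I'll check the box pose against that before lowering.

```bash
python3 - <<'E'
from h import *
import pickle
w=pickle.load(open("s5.pkl","rb"))["wrist"]
a=onz(w,161,147,.058);b=onz(w,399,157,.058);c=onz(w,151,305,.058)
print(a,b,c,np.linalg.norm(a-b),np.linalg.norm(a-c));print("centre",(b+c)/2)
E
```

```text
[ 0.43548801 -0.08141406  0.058     ] [ 0.63024081 -0.10739593  0.058     ] [ 0.41725931 -0.20863559  0.058     ] 0.1964782676377503 0.1285208247377791
centre [ 0.52375006 -0.15801576  0.058     ]
```

>>> {"api": "step_arm", "payload": {"moves": [[0.01,-0.004,0,-0.001,0,0,0],[0.01,-0.01,-0.001,0.0283,0,0,0],[0.01,-0.01,-0.001,0.0283,0,0,0],[0.01,-0.01,-0.001,0.0283,0,0,0],[0.01,-0.0066,-0.001,0.019,0,0,0],[0.01,0,0,0,0,0,0]]}}

```text
time_s: 7.07
ee_pos: [0.5505, -0.1688, 0.0487]
tool_rot: [-2.14, -1.977, -0.404]
force: [-0.7, 0.0, 0.0]
finger_gap: 0.0155
```

```bash
python3 - <<'E'
from h import *
s=snapshot("side")
r=read_state();print(r["force"],r["finger_gap"])
goto([.551,-.174,.0155])
E
```

```text
[0.28718622 0.29404141 0.00764153] 0.01638073446421477
tcp [ 0.55096443 -0.16903084  0.05055046] tool delta [-0.01629559 -0.00091343  0.03141414] t 7.1167
```

>>> {"api": "step_arm", "payload": {"moves": [[0.01,-0.009,-0.001,0.016,0,0,0],[0.01,-0.004,0,0.008,0,0,0],[0.01,0,0,0,0,0,0]]}}

```text
time_s: 7.37
ee_pos: [0.5525, -0.1727, 0.0273]
tool_rot: [-2.14, -1.982, -0.409]
force: [0.6, 0.0, -0.3]
finger_gap: 0.016
```

```bash
python3 - <<'E'
from h import *
s=snapshot("side")
r=read_state();print(r["force"],r["finger_gap"])
goto([.551,-.174,.0155])
E
```

```text
[-0.21592736  0.01223117  0.2526058 ] 0.016332671921937894
tcp [ 0.55268099 -0.17274442  0.0280014 ] tool delta [-0.00542304 -0.00211754  0.01126028] t 7.4167
```

>>> {"api": "step_arm", "payload": {"moves": [[0.01,-0.002,-0.001,0.006,0,0,0],[0.01,-0.001,0,0.003,0,0,0],[0.01,0,0,0.001,0,0,0]]}}

```text
time_s: 7.67
ee_pos: [0.5537, -0.1726, 0.0206]
tool_rot: [-2.142, -1.986, -0.412]
force: [0.6, 0.0, -0.5]
finger_gap: 0.0164
```

```bash
python3 - <<'E'
from h import *
s=snapshot("side")
r=read_state();print(r["force"],r["finger_gap"])
goto([.551,-.174,.0155])
E
```

```text
[0.29652    0.46323828 1.23889595] 0.015987438339519967
tcp [ 0.55367855 -0.17250034  0.02051739] tool delta [-0.00323358 -0.00278166  0.00405021] t 7.7167
```

Two or three more millimetres down, release with a narrow opening, then go straight up.

>>> {"api": "step_arm", "payload": {"moves": [[0.01,-0.001,-0.001,0.003,0,0,0],[0.01,0,0,0.002,0,0,0],[0.03,0,0,0,0,0,0],[0.03,0,0,0,0,0,0],[0.03,0,0,0,0,0,0]]}}

```text
time_s: 8.13
ee_pos: [0.5532, -0.1717, 0.0158]
tool_rot: [-2.143, -1.987, -0.413]
force: [-0.9, 0.4, -0.2]
finger_gap: 0.0299
```

>>> {"api": "step_arm", "payload": {"moves": [[0.03,0.003,0,-0.01,0,0,0],[0.03,0.006,0,-0.02,0,0,0],[0.03,0.01,0,-0.0283,0,0,0],[0.03,0.01,0,-0.0283,0,0,0],[0.03,0.01,0,-0.0283,0,0,0],[0.03,0.01,0,-0.0283,0,0,0],[0.03,0,0,0,0,0,0]]}}

```text
time_s: 8.72
ee_pos: [0.544, -0.1715, 0.1769]
tool_rot: [-2.142, -1.984, -0.41]
force: [0.4, 0.3, 0.7]
finger_gap: 0.0301
```

```bash
python3 - <<'E'
from h import *
s=snapshot("wrist");save(s,"m.png")
r=read_state();print(r["force"],r["finger_gap"],Ro.from_rotvec(r["tool_rot"]).as_matrix())
goto([.477,.09,.165])
# dark blob inside box region
hsv=cv2.cvtColor(s["color"],cv2.COLOR_RGB2HSV)
g=cv2.inRange(hsv,(0,0,150),(60,90,255))
g[:,:170]=0;g[:,385:]=0
n,l,st,ce=cv2.connectedComponentsWithStats(g)
for i in range(1,n):
  if 30<st[i,4]<1500: print(st[i],ce[i],onz(s,*ce[i],.021))
E
```

```text
[-0.08510328 -0.6278416  -0.14069507] 0.02984193653503938 [[ 0.06459846  0.99549111  0.0694585 ]
 [ 0.94174775 -0.08383633  0.32570332]
 [ 0.3300579   0.04437246 -0.94291721]]
tcp [ 0.54359606 -0.17141717  0.17441878] tool delta [ 0.23877829 -0.08862997  0.0893999 ] t 8.7667
[313 198   5  52 236] [314.91525424 223.05508475] [ 0.55221793 -0.156302    0.021     ]
[258 247  20  47 450] [267.45111111 267.78444444] [ 0.50288481 -0.19537376  0.021     ]
[351 246  21  41 433] [361.04618938 266.3556582 ] [ 0.59362905 -0.20233084  0.021     ]
```

The first bridge's pale strip reads (0.552, -0.156), so it's lying in the box as planned. Now the second bridge.

>>> {"api": "step_arm", "payload": {"moves": [[0.034,0.0333,-0.0113,0.0156,0,0,0],[0.034,0.0333,-0.0113,0.0156,0,0,0],[0.034,0.0333,-0.0113,0.0156,0,0,0],[0.034,0.0333,-0.0113,0.0156,0,0,0],[0.034,0.0333,-0.0113,0.0156,0,0,0],[0.034,0.0333,-0.0113,0.0156,0,0,0],[0.034,0.0333,-0.0113,0.0156,2.5,4.5,-2],[0.034,0,0,0,0,0,0]]}}

```text
time_s: 9.43
ee_pos: [0.4829, 0.099, 0.1419]
tool_rot: [-2.036, -1.964, -0.445]
force: [-0.2, -0.5, -0.5]
finger_gap: 0.0342
```

```bash
cat > look.py <<'E'
from h import *
s=snapshot("wrist");save(s,"n.png")
r=read_state();R=Ro.from_rotvec(r["tool_rot"]).as_matrix();print(r["force"],r["finger_gap"],R)
hsv=cv2.cvtColor(s["color"],cv2.COLOR_RGB2HSV)
g=cv2.inRange(hsv,(0,0,140),(60,90,255))
n,l,st,ce=cv2.connectedComponentsWithStats(g)
for i in range(1,n):
  x,y,w,h,a=st[i]
  if 30<a<2000 and h>1.8*w and 100<y:
    L=np.where(l==i); P=np.array([onz(s,u,v,.029) for v,u in zip(*L)]); c=P.mean(0)
    if not(.4<c[0]<.6 and c[1]>.1): continue
    q=np.linalg.svd(P-c)[2][0]; q*=np.sign(q[1]); t=(P-c)@q
    print(st[i],c,"len",np.ptp(t),"yaw",np.degrees(np.arctan2(q[0],q[1])),"ends",c+q*t.min(),c+q*t.max())
E
python3 - <<'E'
from look import *
goto([.4858,.175,.018])
E
```

```text
[ 1.15114449 -0.18743932  0.74083491] 0.03364779845919603 [[ 0.031447    0.9990169   0.03124606]
 [ 0.91569453 -0.04132692  0.39974443]
 [ 0.40064274  0.01604109 -0.91609392]]
[307 117   4  55 162] [0.48220399 0.19396941 0.029     ] len 0.04882467292714443 yaw 0.6552067738921254 ends [0.48193012 0.17002082 0.029     ] [0.48248844 0.2188423  0.029     ]
[215 232  22  48 559] [0.41169471 0.10203176 0.029     ] len 0.040113555162378405 yaw -5.4658135496662945 ends [0.41369795 0.08109642 0.029     ] [0.40987706 0.12102759 0.029     ]
[247 235   6  13  39] [0.42996163 0.11238243 0.029     ] len 0.010351793746326818 yaw -3.876823072785555 ends [0.43033457 0.10687915 0.029     ] [0.42963467 0.11720725 0.029     ]
tcp [0.48373702 0.09696018 0.14250333] tool delta [ 0.02164416 -0.00316137  0.14531719] t 9.4833
```

>>> {"api": "step_arm", "payload": {"moves": [[0.034,0.0235,-0.0045,0.0,0,0,0],[0.034,0,0,0.036,0,0,0],[0.034,0,0,0.036,0,0,0],[0.034,0,0,0.02,0,0,0],[0.034,0,0,0,0,0,0]]}}

```text
time_s: 9.9
ee_pos: [0.4849, 0.1537, 0.0664]
tool_rot: [-2.051, -1.968, -0.445]
force: [-0.4, -0.0, -0.3]
finger_gap: 0.0343
```

```bash
python3 - <<'E'
from look import *
goto([.4845,.177,.018])
E
```

```text
[-0.16763047  0.53604032 -0.27956228] 0.03415598134420476 [[ 0.03323218  0.99868857  0.03894567]
 [ 0.91776134 -0.04592227  0.39446833]
 [ 0.39573949  0.02263379 -0.91808386]]
[304 159   7  75 374] [0.48211383 0.19136467 0.029     ] len 0.04625656887144011 yaw 1.0441453048149334 ends [0.48170591 0.16898337 0.029     ] [0.48254884 0.21523226 0.029     ]
[251 258  20  37 428] [0.45228506 0.14538582 0.029     ] len 0.022115888333546708 yaw 14.651562249457733 ends [0.44941639 0.13441334 0.029     ] [0.45501039 0.15581006 0.029     ]
tcp [0.4853971  0.15328048 0.06807953] tool delta [ 0.0019206  -0.00311867  0.05529887] t 9.95
```

>>> {"api": "step_arm", "payload": {"moves": [[0.034,0.002,-0.003,0.02,0.5,0,0],[0.034,0,-0.001,0.016,0,0,0],[0.034,0,0,0,0,0,0]]}}

```text
time_s: 10.2
ee_pos: [0.4855, 0.167, 0.0393]
tool_rot: [-2.051, -1.968, -0.441]
force: [-0.2, -0.3, -0.5]
finger_gap: 0.0341
```

```bash
python3 - <<'E'
from look import *
goto([.4845,.177,.019])
E
```

```text
[ 0.53048969 -0.39348891  1.13351684] 0.033762270678570516 [[ 0.03356392  0.99876935  0.03651379]
 [ 0.91815665 -0.04524539  0.39362573]
 [ 0.3947934   0.02031375 -0.91854533]]
[304 174   7  85 499] [0.4820688  0.19062988 0.029     ] len 0.04469359755967878 yaw 1.3127925836138337 ends [0.4815669  0.16872871 0.029     ] [0.48259086 0.21341058 0.029     ]
tcp [0.48607728 0.16671299 0.04069708] tool delta [ 0.00082628 -0.00248153  0.02392139] t 10.25
```

>>> {"api": "step_arm", "payload": {"moves": [[0.034,0.001,-0.002,0.012,0,0,0],[0.034,0,-0.001,0.01,0,0,0],[0.034,0,0,0.001,0,0,0]]}}

```text
time_s: 10.5
ee_pos: [0.4865, 0.1756, 0.0228]
tool_rot: [-2.054, -1.969, -0.45]
force: [0.1, 0.3, -0.4]
finger_gap: 0.0341
```

```bash
python3 - <<'E'
from look import *
goto([.4845,.177,.019])
E
```

```text
[-0.14488868  0.49524658  0.46969537] 0.03395017735954304 [[ 0.03342172  0.99852703  0.04274069]
 [ 0.91806644 -0.04757453  0.39356152]
 [ 0.39501519  0.02608529 -0.91830418]]
[302 188   9  92 613] [0.48204458 0.18972535 0.029     ] len 0.043342538880325805 yaw 1.0305155577799827 ends [0.4816639  0.16856262 0.029     ] [0.48244342 0.21189815 0.029     ]
tcp [0.48659043 0.17560007 0.02326417] tool delta [-0.00046905 -0.00226518  0.00437742] t 10.55
```

>>> {"api": "step_arm", "payload": {"moves": [[0.034,0,-0.002,0.004,0,0,0],[0.034,0,0,0.0005,0,0,0],[0.01,0,0,0,0,0,0],[0.01,0,0,0,0,0,0],[0.01,0,0,0,0,0,0],[0.01,0,0,0,0,0,0],[0.01,0,0,0,0,0,0]]}}

```text
time_s: 11.13
ee_pos: [0.4854, 0.1774, 0.0203]
tool_rot: [-2.054, -1.97, -0.452]
force: [-0.1, -0.1, -0.1]
finger_gap: 0.0158
```

>>> {"api": "step_arm", "payload": {"moves": [[0.01,0.0045,0,-0.01,0,0,0],[0.01,0.0045,0,-0.01,0,0,0],[0.01,0,0,0,0,0,0],[0.01,-0.023,-0.003,-0.01,0,0,0],[0.01,-0.023,-0.003,-0.01,0,0,0],[0.01,-0.01,0,-0.02,0,0,0],[0.01,0,0,-0.03,0,0,0],[0.01,0,0,-0.03,0,0,0],[0.01,0,0,-0.03,0,0,0]]}}

```text
time_s: 11.88
ee_pos: [0.4679, 0.0733, 0.1427]
tool_rot: [-2.05, -1.971, -0.445]
force: [0.2, 0.3, -0.2]
finger_gap: 0.0162
```

```bash
python3 - <<'E'
from look import *
goto([.490,-.167,.165])
E
```

```text
[ 1.09960416 -0.68532326  8.62837515] 0.016393774069477604 [[ 0.02919745  0.99858413  0.04446618]
 [ 0.91852724 -0.04435053  0.39286224]
 [ 0.3942781   0.02937282 -0.91852165]]
tcp [0.46975141 0.07181061 0.14880296] tool delta [-0.21237671  0.03128705 -0.10779662] t 11.9333
```

>>> {"api": "step_arm", "payload": {"moves": [[0.01,-0.03,0.0043,-0.015,0,0,0],[0.01,-0.03,0.0043,-0.015,0,0,0],[0.01,-0.03,0.0043,-0.015,0,0,0],[0.01,-0.03,0.0043,-0.015,0,0,0],[0.01,-0.03,0.0043,-0.015,0.6,-1.3,1.3],[0.01,-0.03,0.0043,-0.015,0.6,-1.3,1.3],[0.01,-0.03,0.003,-0.012,0.6,-1.3,1.3],[0.01,0,0,0,0,0,0],[0.01,0,0,0,0,0,0]]}}

```text
time_s: 12.68
ee_pos: [0.4876, -0.1742, 0.1718]
tool_rot: [-2.143, -1.938, -0.346]
force: [-0.0, 0.5, -0.5]
finger_gap: 0.0161
```

```bash
python3 - <<'E'
from look import *
goto([.490,-.169,.165])
goto([.490,-.169,.017])
E
```

```text
[-0.54887709 -0.94985817 -0.03876127] 0.016398159064300425 [[ 0.09643684  0.99514436  0.01968866]
 [ 0.94074321 -0.09759054  0.32477424]
 [ 0.32511868 -0.01279823 -0.94558662]]
tcp [ 0.48756624 -0.17396998  0.17178093] tool delta [0.00270557 0.0020237  0.00807399] t 12.7333
tcp [ 0.48756624 -0.17396998  0.17178093] tool delta [-0.04541199  0.00391784  0.14802081] t 12.7333
```

>>> {"api": "step_arm", "payload": {"moves": [[0.01,-0.0095,0.001,0.031,0,0,0],[0.01,-0.0095,0.001,0.031,0,0,0],[0.01,-0.0095,0.001,0.031,0,0,0],[0.01,-0.007,0.0005,0.022,0,0,0],[0.01,-0.003,0,0.01,0,0,0],[0.01,0,0,0,0,0,0]]}}

```text
time_s: 13.23
ee_pos: [0.4911, -0.1647, 0.0391]
tool_rot: [-2.14, -1.949, -0.351]
force: [-0.5, 0.0, -0.3]
finger_gap: 0.0161
```

```bash
python3 - <<'E'
from look import *
goto([.490,-.169,.017])
E
```

```text
[ 0.27822112  0.46152126 -0.6867171 ] 0.016489985915464467 [[ 0.08884574  0.99571655  0.0255929 ]
 [ 0.94183171 -0.09234362  0.32314963]
 [ 0.32412878 -0.00460627 -0.94600175]]
tcp [ 0.49146906 -0.1649173   0.04026856] tool delta [-0.01151775 -0.00097857  0.02065518] t 13.2833
```

>>> {"api": "step_arm", "payload": {"moves": [[0.01,-0.008,-0.001,0.01,0,0,0],[0.01,-0.003,0,0.007,0,0,0],[0.01,-0.001,0,0.003,0,0,0]]}}

```text
time_s: 13.53
ee_pos: [0.4919, -0.1704, 0.0203]
tool_rot: [-2.142, -1.956, -0.356]
force: [-0.7, 0.2, -1.3]
finger_gap: 0.0163
```

```bash
python3 - <<'E'
from look import *
goto([.490,-.169,.017])
E
```

```text
[ 0.12586032  1.47148549 -1.15479019] 0.016035548847542914 [[ 8.60329284e-02  9.95839176e-01  3.00444811e-02]
 [ 9.42766895e-01 -9.11252112e-02  3.20759689e-01]
 [ 3.22162874e-01  7.29046775e-04 -9.46683976e-01]]
tcp [ 0.49166928 -0.17028742  0.01991375] tool delta [ 0.00013142 -0.00178177  0.0031212 ] t 13.5833
```

>>> {"api": "step_arm", "payload": {"moves": [[0.01,0,-0.001,0.003,0,0,0],[0.01,0,0,0.001,0,0,0],[0.03,0,0,0,0,0,0],[0.03,0,0,0,0,0,0],[0.03,0,0,0,0,0,0],[0.03,0.003,0,-0.01,0,0,0],[0.03,0.006,0,-0.02,0,0,0],[0.03,0.0095,0,-0.0283,0,0,0],[0.03,0.0095,0,-0.0283,0,0,0],[0.03,0.0095,0,-0.0283,0,0,0],[0.03,0.0095,0,-0.0283,0,0,0],[0.03,0,0,0,0,0,0],[0.03,0,0,0,0,0,0]]}}

```text
time_s: 14.67
ee_pos: [0.4899, -0.1706, 0.1809]
tool_rot: [-2.144, -1.957, -0.357]
force: [-0.0, 0.6, -1.0]
finger_gap: 0.0298
```

```bash
python3 - <<'E'
from h import *
import pickle
s=snapshot("wrist");pickle.dump(s,open("s6.pkl","wb"))
hsv=cv2.cvtColor(s["color"],cv2.COLOR_RGB2HSV)
g=cv2.inRange(hsv,(0,0,150),(60,90,255))
n,l,st,ce=cv2.connectedComponentsWithStats(g)
for i in range(1,n):
  if 60<st[i,4]<1500: print(st[i],ce[i],onz(s,*ce[i],.021))
r=read_state();print(Ro.from_rotvec(r["tool_rot"]).as_matrix(),r["finger_gap"]);goto([.513,.07,.14])
E
```

```text
[178  68  47  13 189] [200.93121693  73.92592593] [0.39027646 0.0042982  0.021     ]
[374 192   5  52 220] [376.32272727 218.80909091] [ 0.55228075 -0.15794365  0.021     ]
[310 194   6  52 237] [312.65400844 219.92827004] [ 0.48953391 -0.15319967  0.021     ]
[257 247  21  47 461] [267.4143167  267.85466377] [ 0.44087152 -0.19603089  0.021     ]
[351 246  21  45 426] [360.95774648 266.66666667] [ 0.53264335 -0.20340904  0.021     ]
[[ 0.08547978  0.99577507  0.03354411]
 [ 0.94346156 -0.09171954  0.31854013]
 [ 0.32027097  0.00441884 -0.94731567]] 0.029931375863845196
tcp [ 0.49015762 -0.17071538  0.1813821 ] tool delta [0.21580479 0.00048471 0.11664564] t 14.7167
```

Both bridges are lying in the box, with their strips at (0.552, -0.158) and (0.490, -0.153). Next I'll close the fingers and go in front of the tray.

>>> {"api": "step_arm", "payload": {"moves": [[0,0.03,0,0.016,0,0,1],[0,0.03,0,0.016,0,0,1],[0,0.03,0,0.016,0,0,1],[0,0.03,0,0.016,0,0,1],[0,0.03,0,0.016,0,0,0.5],[0,0.03,0,0.016,0,0,0],[0,0.025,0,0.015,0,6.5,0],[0,0,0,0,0,6.5,0],[0,0,0,0,0,0,0]]}}

```text
time_s: 15.47
ee_pos: [0.5197, 0.0681, 0.136]
tool_rot: [-2.075, -1.733, -0.571]
force: [0.4, 0.0, -0.9]
finger_gap: -0.0003
```

```bash
python3 - <<'E'
from h import *
s=snapshot("wrist");cv2.imwrite("pics/p.png",s["color"][:,:,::-1])
hsv=cv2.cvtColor(s["color"],cv2.COLOR_RGB2HSV)
m=cv2.inRange(hsv,(4,150,90),(14,255,255));n,l,st,ce=cv2.connectedComponentsWithStats(m);i=1+np.argmax(st[1:,4]);print(st[i])
for u0 in (0,1):
  us=np.where(l==i)[1]; u=us.min()+3 if u0==0 else us.max()-3
  v=np.where(l[:,u]==i)[0].max(); print(u,v,onz(s,u,v,.031),onz(s,u,v,.01))
r=read_state();print(Ro.from_rotvec(r["tool_rot"]).as_matrix(),r["finger_gap"]);goto([.511,.085,.017])
E
```

```text
[  191   105   231    98 19105]
194 197 [0.42371015 0.15075095 0.031     ] [0.41602315 0.15836289 0.01      ]
418 194 [0.61455297 0.11872311 0.031     ] [0.62192681 0.12380748 0.01      ]
[[ 0.16005554  0.9848202   0.06716695]
 [ 0.83473878 -0.17135454  0.52330563]
 [ 0.52687132 -0.0276911  -0.84949386]] 0.00020384451096287277
tcp [0.51982961 0.06757803 0.13625076] tool delta [-0.04970024 -0.00837873  0.10982675] t 15.5167
```

>>> {"api": "step_arm", "payload": {"moves": [[0,-0.0165,-0.003,0.035,0,0,0],[0,-0.0165,-0.003,0.035,0,0,0],[0,-0.0125,-0.002,0.03,0,0,0],[0,0,0,0,0,0,0],[0,0,0,0,0,0,0]]}}

```text
time_s: 15.93
ee_pos: [0.5124, 0.0802, 0.0259]
tool_rot: [-2.091, -1.744, -0.555]
force: [-0.6, 0.0, 0.7]
finger_gap: -0.0001
```

```bash
python3 - <<'E'
from h import *
r=read_state();R=Ro.from_rotvec(r["tool_rot"]).as_matrix();print(R,r["force"]);goto([.5105,.085,.018]);print("per 10mm push",R.T@np.array([.00166,.00986,0]))
E
```

```text
[[ 0.16085844  0.98460607  0.06837721]
 [ 0.84275502 -0.17308138  0.50971249]
 [ 0.51370083 -0.02436632 -0.85762331]] [-0.61100848  0.02801673  0.72141128]
tcp [0.5123565  0.08023019 0.02590937] tool delta [-0.00034191 -0.00246077  0.00908755] t 15.9333
per 10mm push [ 8.57658947e-03 -7.21363027e-05  5.13927129e-03]
```

>>> {"api": "step_arm", "payload": {"moves": [[0,-0.005,0,0.0085,0,0,0],[0,0.0069,0,0.0041,0,0,0],[0,0.0069,0,0.0041,0,0,0],[0,0.0069,0,0.0041,0,0,0],[0,0.0052,0,0.0031,0,0,0],[0,0,0,0,0,0,0]]}}

```text
time_s: 16.43
ee_pos: [0.5221, 0.1116, 0.0231]
tool_rot: [-2.095, -1.75, -0.562]
force: [0.0, -0.0, -0.4]
finger_gap: -0.0003
```

```bash
python3 - <<'E'
from h import *
r=read_state();print(r["force"]);goto([.519,.136,.0155])
E
```

```text
[ 0.04812831 -0.04861073 -0.430091  ]
tcp [0.52205168 0.1115887  0.02306521] tool delta [ 0.0162662  -0.00713653  0.01862625] t 16.4333
```

>>> {"api": "step_arm", "payload": {"moves": [[0,-0.003,-0.006,0.006,0,0,0],[0,-0.001,-0.002,0.002,0,0,0],[0,0.0038,-0.0008,0.004,0,0,0],[0,0.0038,-0.0008,0.004,0,0,0]]}}

```text
time_s: 16.77
ee_pos: [0.514, 0.1252, 0.0113]
tool_rot: [-2.095, -1.751, -0.564]
force: [1.0, -0.0, 0.6]
finger_gap: -0.0002
```

```bash
python3 - <<'E'
from h import *
r=read_state();print(r["force"]);goto([.519,.136,.0155])
E
```

```text
[ 1.00992271 -0.042943    0.55360032]
tcp [0.5139771  0.12524081 0.01133826] tool delta [0.01200412 0.00302087 0.00225502] t 16.7667
```

>>> {"api": "step_arm", "payload": {"moves": [[0,0.002,0.002,-0.003,0,0,0],[0,0.0034,0,0.002,0,0,0],[0,0.0034,0,0.0025,0,0,0],[0,0.0034,-0.0005,0.0025,0,0,0],[0,0.0034,-0.0005,0.0025,0,0,0]]}}

```text
time_s: 17.18
ee_pos: [0.5186, 0.1424, 0.0141]
tool_rot: [-2.097, -1.752, -0.563]
force: [-1.1, -5.2, 4.7]
finger_gap: -0.0001
```

```bash
python3 - <<'E'
from h import *
r=read_state();print(r["force"]);goto([.528,.189,.0155])
E
```

```text
[-1.14750936 -5.22699576  4.70418948]
tcp [0.51857006 0.14242553 0.01406951] tool delta [0.04158656 0.00115657 0.02300808] t 17.1833
```

>>> {"api": "step_arm", "payload": {"moves": [[0,0.0034,0,0.0022,0,0,0],[0,0.0034,0,0.0022,0,0,0],[0,0.0034,0,0.0022,0,0,0],[0,0.0034,0,0.0022,0,0,0],[0,0.0034,0,0.0022,0,0,0]]}}

```text
time_s: 17.6
ee_pos: [0.5225, 0.1629, 0.0137]
tool_rot: [-2.098, -1.754, -0.56]
force: [-3.6, -6.4, 3.2]
finger_gap: 0.0001
```

```bash
python3 - <<'E'
from h import *
r=read_state();R=Ro.from_rotvec(r["tool_rot"]).as_matrix();print(r["force"],R);goto([.528,.189,.0155])
E
```

```text
[-3.63810675 -6.36887014  3.15374772] [[ 0.15599047  0.98477808  0.07667535]
 [ 0.84714566 -0.17329911  0.50230633]
 [ 0.50794803 -0.0133998  -0.86128349]]
tcp [0.52248324 0.16292923 0.01369951] tool delta [0.02386085 0.00089062 0.01196778] t 17.6
```

Now slower over the latch stretch.

>>> {"api": "step_arm", "payload": {"moves": [[0,0.0022,0,0.0012,0,0,0],[0,0.0022,0,0.0012,0,0,0],[0,0.0022,0,0.0012,0,0,0],[0,0.0022,0,0.0012,0,0,0],[0,0.0022,0,0.0012,0,0,0]]}}

```text
time_s: 18.02
ee_pos: [0.5245, 0.1743, 0.0137]
tool_rot: [-2.1, -1.759, -0.553]
force: [-5.4, -9.2, 5.1]
finger_gap: -0.0003
```

```bash
python3 - <<'E'
from h import *
r=read_state();print(r["force"]);goto([.528,.189,.0155])
E
```

```text
[-5.37700469 -9.16084823  5.11530022]
tcp [0.52445725 0.17428638 0.01373565] tool delta [0.01394989 0.00094005 0.0060557 ] t 18.0167
```

>>> {"api": "step_arm", "payload": {"moves": [[0,0.0018,0,0.001,0,0,0],[0,0.0018,0,0.001,0,0,0],[0,0.0018,0,0.001,0,0,0]]}}

```text
time_s: 18.27
ee_pos: [0.5253, 0.1799, 0.0138]
tool_rot: [-2.101, -1.761, -0.549]
force: [-3.6, -8.7, 3.9]
finger_gap: -0.0
```

>>> {"api": "step_arm", "payload": {"moves": [[0,0.0015,0,0.0008,0,0,0]]}}

```text
time_s: 18.35
ee_pos: [0.5256, 0.1815, 0.0138]
tool_rot: [-2.101, -1.761, -0.548]
force: [-2.9, -4.3, 0.6]
finger_gap: 0.0002
```

>>> {"api": "step_arm", "payload": {"moves": [[0,0.0015,0,0.0008,0,0,0]]}}

```text
time_s: 18.43
ee_pos: [0.5258, 0.1832, 0.0138]
tool_rot: [-2.101, -1.762, -0.547]
force: [-3.4, -6.7, 1.6]
finger_gap: 0.0003
```

>>> {"api": "step_arm", "payload": {"moves": [[0,0.0012,0,0.0006,0,0,0]]}}

```text
time_s: 18.52
ee_pos: [0.5261, 0.1845, 0.0138]
tool_rot: [-2.101, -1.762, -0.546]
force: [-3.5, -6.1, 1.2]
finger_gap: 0.0001
```

>>> {"api": "step_arm", "payload": {"moves": [[0,0.0012,0,0.0006,0,0,0]]}}

```text
time_s: 18.6
ee_pos: [0.5263, 0.1858, 0.0138]
tool_rot: [-2.102, -1.763, -0.545]
force: [-2.0, -6.1, 1.6]
finger_gap: -0.0001
```

>>> {"api": "step_arm", "payload": {"moves": [[0,0.0012,0,0.0006,0,0,0]]}}

```text
time_s: 18.68
ee_pos: [0.5265, 0.1869, 0.0138]
tool_rot: [-2.102, -1.763, -0.544]
force: [-5.1, -16.2, 4.6]
finger_gap: -0.0001
```

>>> {"api": "step_arm", "payload": {"moves": [[0,0.0012,0,0.0006,0,0,0]]}}

```text
time_s: 18.77
ee_pos: [0.5266, 0.1873, 0.0136]
tool_rot: [-2.103, -1.765, -0.542]
force: [-11.2, -30.7, 13.2]
finger_gap: 0.0004
```

```bash
python3 - <<'E'
from h import *
r=read_state();print(r["force"],r["ee_pos"])
s=snapshot("side");cv2.imwrite("pics/q.png",s["color"][:,:,::-1])
hsv=cv2.cvtColor(s["color"],cv2.COLOR_RGB2HSV)
m=cv2.inRange(hsv,(45,100,60),(85,255,255)); print(cv2.connectedComponentsWithStats(m)[2:])
E
```

```text
[-11.1805973  -30.70758333  13.21936355] [0.52661483 0.18729192 0.01362416]
(array([[     0,      0,    640,    400, 255947],
       [   384,    176,      5,      5,     13],
       [   389,    182,      6,      6,     24],
       [   379,    185,      2,      1,      2],
       [   379,    192,      2,      2,      3],
       [   388,    193,      5,      3,     11]], dtype=int32), array([[319.48567477, 199.5029049 ],
       [386.        , 178.15384615],
       [391.41666667, 184.875     ],
       [379.5       , 185.        ],
       [379.33333333, 192.33333333],
       [390.09090909, 193.63636364]]))
```

The force rises steeply, so the tray is at its hard stop. I'll back off and check that it stays shut.

>>> {"api": "step_arm", "payload": {"moves": [[0,-0.0034,0,-0.002,0,0,0],[0,-0.0086,0,-0.005,0,0,0],[0,-0.017,0,-0.01,0,0,0],[0,-0.026,0,-0.015,0,0,0],[0,-0.02,0,-0.03,0,0,0],[0,-0.01,0,-0.035,0,0,0],[0,0,0,-0.04,0,0,0],[0,0,0,-0.04,0,0,0],[0,0,0,0,0,0,0]]}}

```text
time_s: 19.57
ee_pos: [0.4979, 0.0207, 0.1287]
tool_rot: [-2.1, -1.766, -0.536]
force: [0.9, -0.2, 1.2]
finger_gap: -0.0
```

```bash
python3 - <<'E'
from h import *
S={n:snapshot(n) for n in ("side","wrist","scene")}
im=np.vstack([S["wrist"]["color"][:380],np.hstack([cv2.resize(S["side"]["color"][100:240,190:410],(345,220)),cv2.resize(S["scene"]["color"][150:270,260:420],(295,220))])])
cv2.imwrite("pics/r.png",im[:,:,::-1])
r=read_state();print(r["force"],r["ee_pos"],r["time_s"])
E
```

```text
[ 0.11398555 -0.12367045 -0.78373242] [0.49609531 0.02359957 0.12218807] 19.7167
```

View pics/r.png

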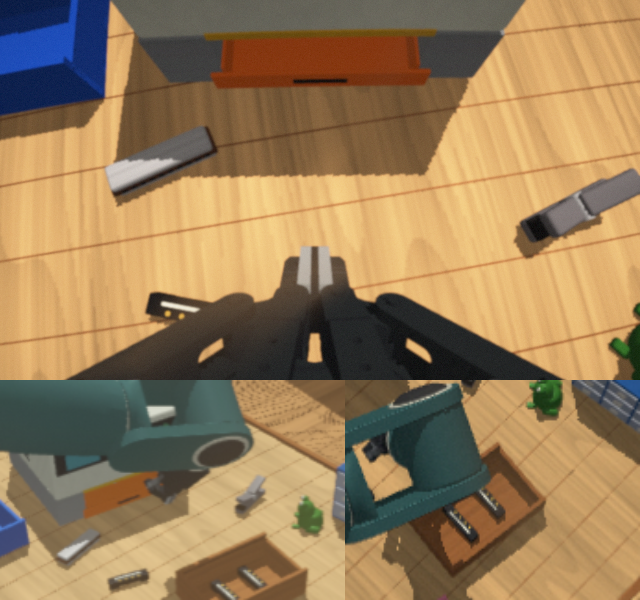

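The tray looks shut and empty, and both bridges lie on the box floor. I'll check the panel position numerically after a short wait, then hand in.

>>> {"api": "step_arm", "payload": {"moves": [[0,0,0,-0.02,0,0,0],[0,0,0,0,0,0,0],[0,0,0,0,0,0,0],[0,0,0,0,0,0,0],[0,0,0,0,0,0,0],[0,0,0,0,0,0,0]]}}

```text
time_s: 20.22
ee_pos: [0.4925, 0.0172, 0.1327]
tool_rot: [-2.089, -1.758, -0.52]
force: [-0.3, -0.4, -0.3]
finger_gap: -0.0002
```

```bash
python3 - <<'E'
from h import *
s=snapshot("wrist")
hsv=cv2.cvtColor(s["color"],cv2.COLOR_RGB2HSV)
m=cv2.inRange(hsv,(4,150,90),(14,255,255));n,l,st,ce=cv2.connectedComponentsWithStats(m);i=1+np.argmax(st[1:,4])
us=np.where(l==i)[1]
Q=[]
for u in (us.min()+4,us.max()-4):
  v=np.where(l[:,u]==i)[0].max(); Q.append(onz(s,u,v,.01)); print(u,v,Q[-1])
print("panel face mill x (foot)",mill((Q[0]+Q[1])/2,np.radians(9.7)),"len",np.linalg.norm(Q[0]-Q[1]))
r=read_state();print(r["time_s"],r["force"],r["qvel"].max())
E
```

```text
225 86 [0.42749167 0.20943161 0.01      ]
431 81 [0.62975959 0.17722206 0.01      ]
panel face mill x (foot) (np.float64(-0.005229676749426183), np.float64(-0.00010832249567137113)) len 0.20481642468359962
20.2667 [-0.50423683 -0.15934795 -0.74293135] 0.0024073441201220014
```

```bash
python3 -c "
from plant import *
print(sign_off())"
```

```text
the job is handed in; nothing more can be done
None
```

I pressed the green release and the orange tray sprang out. I then lowered both black bridges into the brown wooden box and let each go on or just above the floor. With the tray empty, I pushed it home in steps of about 1–3.5 mm and handed the job in at about 20 s of the 70 s.

**Tray:** The push took about 5–12 N, then rose to about 35 N at the hard stop. After I backed off, the tray stayed shut for over a second. The last picture put its front about 5 mm in front of the mill's face, against the 10 mm given. My mill origin read about 3 mm off earlier, which explains part of that difference. I did not see the release cap spring back, because the arm hid it.

**Bridges:** The final picture shows both lying on the box floor, about 63 mm apart.

**Other objects:** The harmonica, clamp, frog and spare bridge looked undisturbed in the final pictures. I did not measure them again.

**Grip retry:** My first grip on the first bridge was too shallow. I opened the fingers, went lower and gripped it again before lifting.

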